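Load the lift nest and hold the cam at the top

ROBOT

A 7-joint arm with a two-finger parallel gripper is mounted at the origin on the work surface. World frame = base frame: x ahead of the robot, y to its left, z up, the work surface at z = 0. Lengths are in m, angles in rad, forces in N, time in s.
With the tool pointing down it reaches from about 0.4 to 0.85 m from the base axis. Payload 10.4 kg.
Tool frame: the origin (TCP) lies on the centre line of the jaws, within the pads' length; the fingertips stand 14 mm ahead of it and the grasp point (between the pads) lies 5 mm behind it (tip_reach is the z of the fingertips in the tool frame, in m); z points along the fingers, x is the direction in which the jaws open and shut, and the axes are right-handed (so a half turn about z gives the same grasp; the last joint's range is limited). The gripper opens to 87 mm and grips with 3 to 60 N. Pads are 19 mm wide; open, the fingers measure 117 mm over their backs; the gripper's body (75 mm by 190 mm) begins 51 mm behind the grasp point.
Start: joints at [1.119, 0.332, -0.065, 1.46, 0.022, 1.35, -0.088], TCP at [0.26, -0.568, 0.237] pointing down, gripper open.
Joint ranges: [-2.6, 2.6], [-0.5, 2.12], [-1.47, 1.34], [0.16, 2.42], [-1.27, 4.41], [0.06, 2.06], [-2.6, 2.6]. Speed limits (rad/s): [2.22, 2.22, 2.79, 2.79, 3.14, 3.14, 3.14].

INTERFACE

Orientations are given as a unit quaternion [x, y, z, w].
In Python, from bench import * gives the robot as it stands.
- The arm moves only by the tool carry_out, never from a script. Its argument "rows" is a list of rows, each a list of 5 numbers: the closure, from -1 (fully open) to 1 (shut), so that 0 is half open, then the shift along the tool's x, y, z in units of 30 mm (1.0 is 30 mm), then the turn about the tool's z in units of 5 degrees (1.0 is 5 degrees). In form: [[jaw, x, y, z, turn], ...]. A call has 1 to 20 rows; each row shifts and turns the pose as measured when the row begins, along the tool's axes as they then stand; what a row does not reach is not made up. A row lasts 1/12 s, in which the tool goes at most 41.7 mm and 7.16 degrees, less where a joint would pass 70% of its speed; a pose out of reach is approached as far as the arm can. A call is refused whole if a number of a shift passes 1 or a number of a turn 1, either way. A call with a gripper value outside its range is refused whole. The fingers move at their own pace and stop on an object; "force" is the grip in N (left out, the last holds). Time passes only in rows, so rows that do not move let the fingers close. It gives the time, the measured TCP pose, the force and the opening at its end, in the units of the state.
- read_state(): the state, without advancing time (a new reading comes with each control period).
- camera(name): name is "scene" or "top"; returns the picture (384x512x3 uint8, blue, green, red); there is no depth.
- camera_info(name): a dict with "fx", "fy", "cx", "cy" (pixels), "extrinsics" (4x4, takes a point from camera to world coordinates). Camera axes: x right, y down, z forward; pixel columns grow to the right and rows downward; lengths in m; the calibration is good to about 2 mm. A picture is of the moment at which its call begins. camera_info takes no time and is no camera call.
- close_job(): hands the job in, once; it reports no verdict.
Trained networks look in the newest picture that a camera, given by its name, has taken for a name from the list of things; names that differ only in an ending like _2 or _b are one class to them, and where a whole thing is asked for, a point or a joint stands for the part that bears it (a point fixed in the world has none). Each returns a list of dicts, best first, with "conf" (0 to 1); they miss things now and then, are a little off and sometimes report something else, mostly with a low value. They report only what shows in the picture. A call takes as long as a camera call.
- recognise(query, camera): "box" ([centre column, centre row, width, height] in pixels, round what is visible of it).
- silhouettes(query, camera): "mask" (384x512 bool, what is visible of it) and "box" ([centre column, centre row, width, height] in pixels, round what is visible of it).
- pinpoint(query, camera): "xy" ([column, row] in pixels: a listed point, or the origin of a listed thing).
The state is a dict: "time": time; "joint_positions": joint angles; "joint_vel": joint speeds; "joint_torque": joint torques, N m; "ee_pos": TCP position; "eef_rot": TCP orientation; "ft_force": force on the tool from outside, world axes, zero at the start; "torque": the same for the moment, N m; "width": finger opening in m.
Only numpy, scipy, OpenCV 4.12 (cv2) and the standard library are available. Lean on these libraries where they do the work, as an engineer would, in place of code of your own. Each camera call takes 0.05 s, during which the arm holds its last target. There are 200 camera calls.

TASK

Put spare dowel pins from the wooden rack into the two empty pockets of the lift nest, standing upright and fully down; leave the pins already in the nest where they are, leave the spare that is not needed in the rack, and do not disturb the other things on the bench. Then take the black grip of the cam lever, swing it up from its rest until the handle stands straight up, where the cam lifts the nest highest, and finish while still holding it there with the gripper, for it springs back when let go.

Things in the scene. Friction and masses are not known exactly. Their poses are not given: they have to be found in the camera images.
- fixture: cam lift fixture, fixed on the table: steel base 150 (x) by 185 (y -77..108), 20 thick; origin under it, on the table, below the middle of the nest. Four 14 mm guide posts at x +-66, y +-50, tops at z 62. The nest above it: aluminium block 110 (x) by 128 (y), top at z 68 when down, six pockets in two rows x = -35 and +35, y = -44, 0, +44. The handle is outside the +y side
- nest (a joint): height in m by which the cam has lifted the nest with its pins: 0 when down, 0.0104 at the highest point of the cam, falling again beyond it
- cam_lever (a joint): angle (rad) of the cam lever about its shaft along the fixture's y, at fixture x +35, z 38; handle in the plane y +118. 0 = rest, handle towards fixture -x, raised 15 degrees; grows as it swings up and over to +x; 1.309 = handle straight up, highest cam point; stop 1.81. A spring drives it back to rest when let go: about 3 N at the grip
- handle: the lever's handle: steel rod 10 mm thick, at its end a black T-grip: two rollers (30 diameter, 34 over both, axis along fixture y) that turn freely on a spindle; origin = centre of the T-grip, 130 mm from the shaft axis. A gripper pointing down and closing along the fixture's y can pinch its end faces and follow the arc (about 45 mm free on the nest's side, open on the other)
- rack: plain wooden spares rack, fixed to the table, 56 (x) by 190 (y) by 30 high; origin under its middle. A single row of four round holes at y = -67.5, -22.5, +22.5, +67.5 in its frame, 23 wide, 18 deep; three hold spares, one is empty
- pocket_0 (a point): centre of the floor of the nest pocket at x -35, y -44 in the fixture's frame; z 40 above the table when the nest is down. Pocket 23 wide, 28 deep, mouth 28 above this point; axes as the fixture's; two of the six pockets are empty at the start
- pocket_1 (a point): centre of the floor of the nest pocket at x -35, y +0 in the fixture's frame; z 40 above the table when the nest is down. Pocket 23 wide, 28 deep, mouth 28 above this point; axes as the fixture's; two of the six pockets are empty at the start
- pocket_2 (a point): centre of the floor of the nest pocket at x -35, y +44 in the fixture's frame; z 40 above the table when the nest is down. Pocket 23 wide, 28 deep, mouth 28 above this point; axes as the fixture's; two of the six pockets are empty at the start
- pocket_3 (a point): centre of the floor of the nest pocket at x +35, y -44 in the fixture's frame; z 40 above the table when the nest is down. Pocket 23 wide, 28 deep, mouth 28 above this point; axes as the fixture's; two of the six pockets are empty at the start
- pocket_4 (a point): centre of the floor of the nest pocket at x +35, y +0 in the fixture's frame; z 40 above the table when the nest is down. Pocket 23 wide, 28 deep, mouth 28 above this point; axes as the fixture's; two of the six pockets are empty at the start
- pocket_5 (a point): centre of the floor of the nest pocket at x +35, y +44 in the fixture's frame; z 40 above the table when the nest is down. Pocket 23 wide, 28 deep, mouth 28 above this point; axes as the fixture's; two of the six pockets are empty at the start
- pin_a: steel dowel pin, 20 mm diameter, 70 long, 170 g (varies), standing in one of the nest's pockets (which one varies), 42 mm showing; origin at the centre of its lower end, z along it
- pin_b: steel dowel pin, 20 mm diameter, 70 long, 170 g (varies), standing in one of the nest's pockets (which one varies), 42 mm showing; origin at the centre of its lower end, z along it
- pin_c: steel dowel pin, 20 mm diameter, 70 long, 170 g (varies), standing in one of the nest's pockets (which one varies), 42 mm showing; origin at the centre of its lower end, z along it
- pin_d: steel dowel pin, 20 mm diameter, 70 long, 170 g (varies), standing in one of the nest's pockets (which one varies), 42 mm showing; origin at the centre of its lower end, z along it
- spare_a: spare steel dowel pin like the others (20 x 70), standing in one of the rack's holes, 52 mm showing; origin at the centre of its lower end, z along it
- spare_b: spare steel dowel pin like the others (20 x 70), standing in one of the rack's holes, 52 mm showing; origin at the centre of its lower end, z along it
- spare_c: spare steel dowel pin like the others (20 x 70), standing in one of the rack's holes, 52 mm showing; origin at the centre of its lower end, z along it
- wrench: open-ended steel wrench, 170 long, lying flat, bystander; origin at its underside
- bearing: steel ring (ball bearing) 48 across, 14 high, lying flat, bystander; origin at its underside
- oil_bottle: white plastic bottle 56 across, 150 high, standing, bystander; origin at its underside
- angle_plate: dark steel angle plate, foot 60 x 50, 60 high, bystander; origin at its underside
- bolt_pot: open steel cup 70 across, 60 high, bystander; origin at its underside
- bar_stub: aluminium bar stub 44 across, 50 high, standing, bystander; origin at its underside

How it is judged:
By the outcome, as a careful person would: the job done as asked, in the order asked, and still so for the second after the job is handed in, while the arm keeps its last pose, push and grip.
It also fails if it takes over 66 s, if anything falls off the work surface, if the arm or the gripper's body presses on something with over 40 N, if the wrist force passes 120 N, or if a joint passes its speed limit or range.

## Working session

There is one attempt and no reset: what is moved stays moved. The work goes in short steps, Python scripts to look and compute and a tool call to move; the robot and the scene stay as the last step left them, time stands still between calls to the robot, and variables do not carry over. Pictures are saved under pics/ and viewed, about 8 in all and at most 12, crops included, and the job is handed in when it is done.

Besides the shell and the picture viewer there is one more tool, called after "Request:" as name(argument=value, ...), one argument or row to a line, values as JSON. carry_out: Moves the arm, as the interface text tells. Its arguments: {"type":"object","properties":{"rows":{"type":"array","items":{"type":"array","items":{"type":"number"}}},"force":{"type":"number"}},"required":["rows"]}

```bash
mkdir -p pics; python3 - <<'E'
from bench import *
import cv2
for n in ("scene","top"):
    im=camera(n); cv2.imwrite(f"pics/{n}0.png",cv2.resize(im,(800,600),interpolation=cv2.INTER_CUBIC))
    c=camera_info(n); print(n,c)
    for q in ("fixture","rack","handle","spare_a","pin_a","pocket_0","pocket_1","pocket_2","pocket_3","pocket_4","pocket_5","oil_bottle","bolt_pot","bar_stub","angle_plate"):
        print(q,[(([round(float(v)) for v in d["xy"]]),round(float(d["conf"]),2)) for d in pinpoint(q,n)][:5])
print(read_state())
E
```

```text
scene {'fx': 349.73494100018576, 'fy': 349.73494100018576, 'cx': 259.6774360160007, 'cy': 190.7338638284419, 'extrinsics': array([[ 0.41678832,  0.56205454, -0.71441038,  1.19257274],
       [ 0.90869732, -0.27802085,  0.31140581, -0.23619719],
       [-0.02359393, -0.77897311, -0.6266133 ,  0.62711991],
       [ 0.        ,  0.        ,  0.        ,  1.        ]])}
fixture [([282, 214], 0.91)]
rack [([131, 229], 0.56)]
handle [([320, 170], 0.92)]
spare_a [([159, 218], 0.61), ([105, 240], 0.58), ([126, 231], 0.47)]
pin_a [([282, 215], 0.71), ([303, 214], 0.59), ([297, 195], 0.52), ([282, 194], 0.51)]
pocket_0 [([280, 191], 0.86), ([285, 217], 0.84), ([269, 214], 0.81), ([305, 211], 0.8), ([297, 194], 0.76)]
pocket_1 [([280, 191], 0.86), ([285, 217], 0.84), ([269, 214], 0.81), ([305, 211], 0.8), ([297, 194], 0.76)]
pocket_2 [([280, 191], 0.86), ([285, 217], 0.84), ([269, 214], 0.81), ([305, 211], 0.8), ([297, 194], 0.76)]
pocket_3 [([280, 191], 0.86), ([285, 217], 0.84), ([269, 214], 0.81), ([305, 211], 0.8), ([297, 194], 0.76)]
pocket_4 [([280, 191], 0.86), ([285, 217], 0.84), ([269,
[... 1867 characters left out ...]
 array([ 1.1194401 ,  0.33218334, -0.06469208,  1.46011439,  0.02159019,
        1.3499023 , -0.08848092]), 'joint_vel': array([ 1.37831219e-03, -9.23046304e-04, -8.82514313e-04, -8.19369211e-04,
       -1.14542713e-03, -1.53839349e-03,  6.26234439e-05]), 'joint_torque': array([-1.12573068e-05, -6.23032808e+01,  2.46688002e-02, -3.90109062e+01,
       -6.10647420e-02,  3.15579807e-02,  3.47352432e-05]), 'ee_pos': array([ 0.25985775, -0.56843281,  0.23657903]), 'eef_rot': array([ 8.41353594e-01, -5.40485086e-01,  4.28309204e-05,  1.25512629e-05]), 'ft_force': array([ 0.20910409, -0.17233831, -0.22774646]), 'torque': array([ 0.00730139, -0.01850295,  0.02899995]), 'width': 0.08748042749057978}
```

View pics/top0.png

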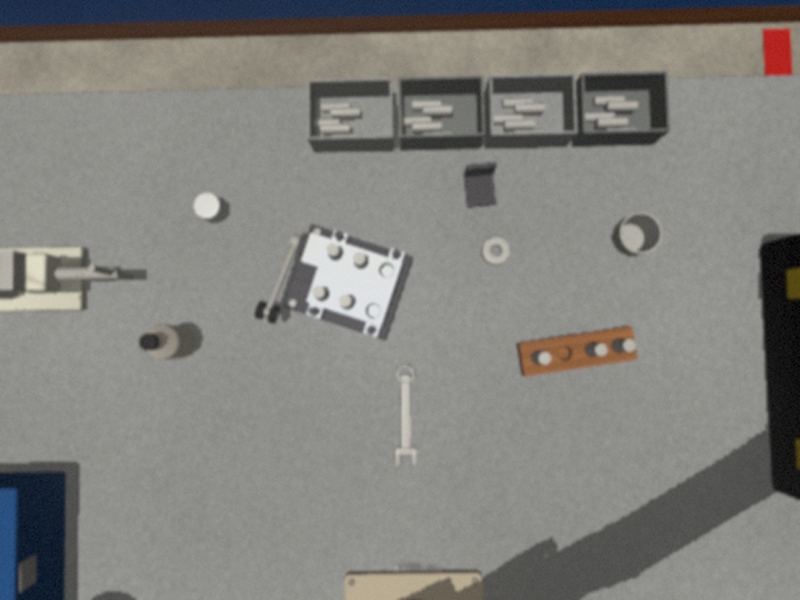

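View pics/scene0.png

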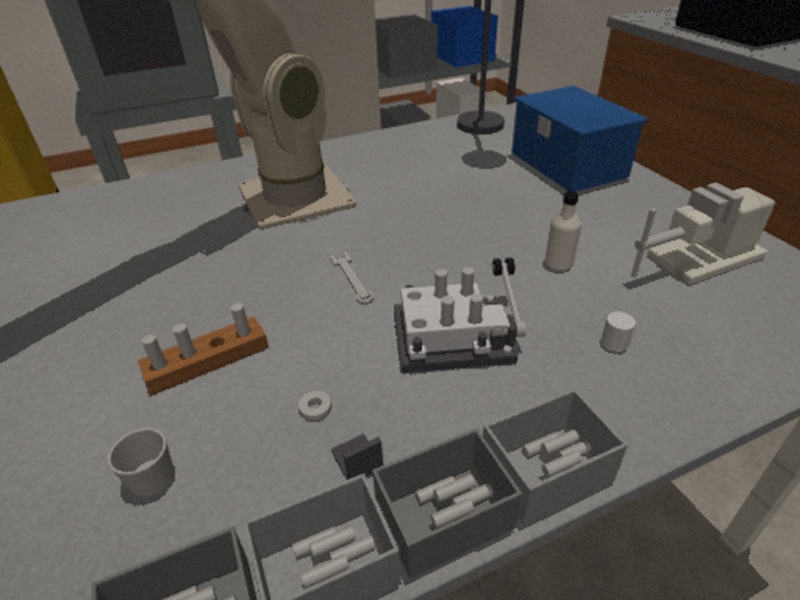

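The top view shows fixture yaw of roughly -15° with its +y (handle) side at image left. The grip is at (268,312) and the empty pockets are at (387,269) and (373,310), so pocket_3 and pocket_0. The rack's spares are at (543,358), (598,350) and (626,346), and its empty hole is at (565,353). The scene view agrees.

Next I fit the poses from silhouette centroids and points in both cameras.

```bash
cat > h.py <<'E'
from bench import *
import cv2, numpy as np
from scipy.optimize import least_squares
from scipy.spatial.transform import Rotation as R
CI={n:camera_info(n) for n in("scene","top")}
def proj(n,P):
    c=CI[n];P=np.atleast_2d(P);E=np.linalg.inv(c["extrinsics"]);q=P@E[:3,:3].T+E[:3,3]
    return np.c_[c["fx"]*q[:,0]/q[:,2]+c["cx"],c["fy"]*q[:,1]/q[:,2]+c["cy"]]
def cyl(n,x,y,z0,z1,r=.01):
    a=np.linspace(0,2*np.pi,24,endpoint=False)
    P=np.vstack([np.c_[x+r*np.cos(a),y+r*np.sin(a),np.full(24,z)] for z in(z0,z1)])
    h=cv2.convexHull(proj(n,P).astype(np.float32)); m=cv2.moments(h)
    return np.array([m["m10"],m["m01"]])/m["m00"]
def cents(q,n,minconf=.3):
    out=[]
    for d in silhouettes(q,n):
        m=d["mask"]; ys,xs=np.nonzero(m)
        if d["conf"]>minconf and len(xs)>5: out.append((np.array([xs.mean(),ys.mean()]),len(xs),float(d["conf"])))
    return out
def fx(p,l):
    c,s=np.cos(p[2]),np.sin(p[2]); return np.array([p[0]+c*l[0]-s*l[1],p[1]+s*l[0]+c*l[1]])
def match(preds,meas,cap=9):
    r=[]
    for q in preds:
        d=min((q-m for m in meas),key=np.linalg.norm) if meas else np.zeros(2)
        r+=list(d) if np.linalg.norm(d)<cap else [0,0]
    return r
E
python3 - <<'E'
from h import *
for n in CI: camera(n)
M={}
for n in CI:
    M[n]={k:cents(k,n) for k in("spare_a","pin_a")}
    M[n]["pk"]=[np.array(d["xy"]) for d in pinpoint("pocket_0",n) if d["conf"]>.3]
    M[n]["h"]=[np.array(d["xy"]) for d in pinpoint("handle",n)][:1]
    for k in("spare_a","pin_a"): print(n,k,[(m[0].round(1),m[1],round(m[2],2)) for m in M[n][k]])
L=[(x,y) for x in(-.035,.035) for y in(-.044,0,.044)]
pins=[1,2,4,5]
def rf(p,cams=("scene","top"),parts=("pin","pk","h"),cap=9):
    r=[]
    for n in cams:
        if "pin" in parts: r+=match([cyl(n,*fx(p,L[i]),.068,.110) for i in pins],[m[0] for m in M[n]["pin_a"]],cap)
        if "pk" in parts: r+=list(.5*np.array(match([proj(n,[*fx(p,l),.04])[0] for l in L],M[n]["pk"],cap)))
        if "h" in parts:
            a=np.radians(15); g=fx(p,(.035-.13*np.cos(a),.118)); r+=match([proj(n,[*g,.038+.13*np.sin(a)])[0]],M[n]["h"],cap)
    return r
c=CI["top"];E=c["extrinsics"]
def ray(u,v,z):
    d=E[:3,:3]@[(u-c["cx"])/c["fx"],(v-c["cy"])/c["fy"],1];return (E[:3,3]+d*(z-E[2,3])/d[2])[:2]
x0=np.r_[ray(229,183,0),np.radians(-15)]
for args in [dict(),dict(cams=("top",)),dict(cams=("scene",)),dict(parts=("pin",)),dict(parts=("pk",))]:
    s=least_squares(lambda p:rf(p,cap=14,**args),x0,loss="soft_l1",x_scale=[.01,.01,.1],diff_step=1e-4)
    print("fix",args,s.x.round(4),np.degrees(s.x[2]).round(2),np.sqrt(np.mean(s.fun**2)).round(2))
    if not args: F=s.x
r0=ray(371,226,.03); H=[-.0675,-.0225,.0225,.0675]
def rr(p,occ,cams=CI):
    r=[]
    for n in cams: r+=match([cyl(n,*fx(p,(0,H[i])),.03,.082) for i in occ],[m[0] for m in M[n]["spare_a"]],14)
    return r
for occ in([0,1,3],[0,2,3]):
  for cams in (("scene","top"),("top",),("scene",)):
    s=least_squares(lambda p:rr(p,occ,cams),np.r_[r0,np.radians(8)],loss="soft_l1",x_scale=[.01,.01,.1],diff_step=1e-4)
    print("rack",occ,cams,s.x.round(4),np.degrees(s.x[2]).round(2),s.fun.round(1), [fx(s.x,(0,H[i])).round(4) for i in occ])
print("pk0",fx(F,L[0]),"pk3",fx(F,L[3]),"residual top", np.round(rf(F,("top",),("pin",)),1))
E
```

```text
scene spare_a [(array([153.4, 204. ]), 166, 0.75), (array([117.3, 217.8]), 176, 0.6), (array([ 98.1, 224.1]), 216, 0.58)]
scene pin_a [(array([298.5, 179.9]), 156, 0.67), (array([281.5, 181. ]), 128, 0.63), (array([285.7, 199.1]), 146, 0.48), (array([303.9, 197.1]), 154, 0.42)]
top spare_a [(array([380.4, 222.8]), 95, 0.63), (array([316.8, 159.8]), 233, 0.58), (array([398.7, 220.3]), 102, 0.5), (array([345.9, 228.2]), 96, 0.5)]
top pin_a [(array([221.2, 192.1]), 64, 0.6), (array([213.1, 160.4]), 69, 0.59), (array([229.9, 165.8]), 53, 0.51)]
fix {} [ 0.6007  0.0861 -0.3575] -20.48 0.98
fix {'cams': ('top',)} [ 0.6008  0.086  -0.3438] -19.7 1.04
fix {'cams': ('scene',)} [ 0.6005  0.086  -0.3638] -20.84 0.95
fix {'parts': ('pin',)} [ 0.6014  0.0858 -0.3298] -18.9 0.21
fix {'parts': ('pk',)} [ 0.5968  0.0879 -0.3076] -17.62 0.88
rack [0, 1, 3] ('scene', 'top') [ 0.482  -0.281   0.1288] 7.38 [ 0.   1.   0.2  0.1  0.3  0.3 -0.1  0.3  0.5  0.3 -0.2  0.2] [array([ 0.4907, -0.3479]), array([ 0.4849, -0.3033]), array([ 0.4733, -0.214 ])]
rack [0, 1, 3] ('top',) [ 0.4826 -0.2809  0.1321] 7.57 [
[... 235 characters left out ...]
([ 0.4828, -0.3034]), array([ 0.4724, -0.2141])]
rack [0, 2, 3] ('scene', 'top') [ 0.4817 -0.2811  0.1268] 7.26 [-0.1  0.9  0.   0.   0.2  0.2 -0.   0.5  0.   0.  -0.1  0.2] [array([ 0.4902, -0.3481]), array([ 0.4789, -0.2588]), array([ 0.4732, -0.2142])]
rack [0, 2, 3] ('top',) [ 0.4825 -0.2814  0.1314] 7.53 [ 0. -0.  0.  0. -0.  0.] [array([ 0.4914, -0.3483]), array([ 0.4796, -0.2591]), array([ 0.4737, -0.2145])]
rack [0, 2, 3] ('scene',) [ 0.4795 -0.281   0.1136] 6.51 [-0.2  0.1  0.   0.   0.2 -0.1] [array([ 0.4871, -0.348 ]), array([ 0.4769, -0.2586]), array([ 0.4718, -0.2139])]
pk0 [0.55252241 0.05711068] pk3 [0.61809617 0.03261411] residual top [-0.3  0.4  0.   0.   0.5  0.2  0.7 -0.1]
```

Pin-only fit is tight (0.2 px), giving the fixture at (0.6014, 0.0858) with yaw -18.9°. The spares sit in holes 0, 1 and 3. I'll write a helper that converts targets into row numbers.

```bash
cat >> h.py <<'E'
FIX=np.array([.6014,.0858,-.3298])
def yaw(): 
    x=R.from_quat(read_state()["eef_rot"]).apply([1,0,0]); return np.degrees(np.arctan2(x[1],x[0]))
def plan(target,ty,jaw,n,start=None):
    """rows from the present pose (or start=(p,yaw)) to target; tool pointing down"""
    s=read_state(); p=np.array(s["ee_pos"]) if start is None else np.array(start[0]); y=yaw() if start is None else start[1]
    out=[]
    for k in range(n,0,-1):
        d=(np.array(target)-p)/k; dy=((ty-y+180)%360-180)/k; a=np.radians(y)
        X=np.array([np.cos(a),np.sin(a),0]); Y=np.array([np.sin(a),-np.cos(a),0]); Z=np.array([0,0,-1.])
        r=np.round([d@X/.03,d@Y/.03,d@Z/.03,-dy/5],2); out.append([jaw,*map(float,r)])
        p=p+.03*(r[0]*X+r[1]*Y+r[2]*Z); y-=5*r[3]
    print(str(out).replace(" ","")); return p,y
E
python3 - <<'E'
from h import *
s=plan([.4733,-.214,.18],-18.9,-1,16)
plan([.4733,-.214,.12],-18.9,-.2,3,s)
E
```

```text
[[-1,-0.49,-0.71,0.12,-0.58],[-1,-0.45,-0.74,0.12,-0.58],[-1,-0.41,-0.76,0.12,-0.58],[-1,-0.37,-0.78,0.12,-0.58],[-1,-0.33,-0.79,0.12,-0.58],[-1,-0.29,-0.81,0.12,-0.58],[-1,-0.25,-0.82,0.12,-0.58],[-1,-0.21,-0.84,0.12,-0.58],[-1,-0.17,-0.85,0.12,-0.58],[-1,-0.13,-0.85,0.11,-0.58],[-1,-0.08,-0.86,0.12,-0.58],[-1,-0.04,-0.86,0.11,-0.59],[-1,0.01,-0.86,0.12,-0.58],[-1,0.05,-0.86,0.11,-0.59],[-1,0.09,-0.86,0.12,-0.58],[-1,0.14,-0.85,0.11,-0.59]]
[[-0.2,-0.0,0.0,0.67,0.0],[-0.2,-0.0,0.0,0.67,0.0],[-0.2,-0.0,0.0,0.66,0.0]]
```

Request:
carry_out(
  rows=[
    [-0.2,-0.49,-0.71,0.12,-0.58],
    [-0.2,-0.45,-0.74,0.12,-0.58],
    [-0.2,-0.41,-0.76,0.12,-0.58],
    [-0.2,-0.37,-0.78,0.12,-0.58],
    [-0.2,-0.33,-0.79,0.12,-0.58],
    [-0.2,-0.29,-0.81,0.12,-0.58],
    [-0.2,-0.25,-0.82,0.12,-0.58],
    [-0.2,-0.21,-0.84,0.12,-0.58],
    [-0.2,-0.17,-0.85,0.12,-0.58],
    [-0.2,-0.13,-0.85,0.11,-0.58],
    [-0.2,-0.08,-0.86,0.12,-0.58],
    [-0.2,-0.04,-0.86,0.11,-0.59],
    [-0.2,0.01,-0.86,0.12,-0.58],
    [-0.2,0.05,-0.86,0.11,-0.59],
    [-0.2,0.09,-0.86,0.12,-0.58],
    [-0.2,0.14,-0.85,0.11,-0.59],
    [-0.2,0,0,0,0],
  ],
  force=25,
)

```text
time: 3.52
ee_pos: [0.4757, -0.1963, 0.1777]
eef_rot: [0.989, -0.147, 0.001, 0.003]
ft_force: [-0.0, 0.1, -0.3]
width: 0.0524
```

```bash
python3 - <<'E'
from h import *
s=read_state(); print(s["time"],s["ee_pos"],yaw(),s["width"])
s=plan([.4733,-.214,.15],-18.9,-.2,5)
plan([.4733,-.214,.062],-18.9,-.2,6,s)
E
```

```text
3.5167 [ 0.47566491 -0.19627118  0.17771809] -16.849798358777132 0.052381413274085804
[[-0.2,0.02,0.12,0.18,0.08],[-0.2,0.02,0.12,0.19,0.08],[-0.2,0.02,0.12,0.18,0.08],[-0.2,0.02,0.11,0.19,0.09],[-0.2,0.02,0.12,0.18,0.08]]
[[-0.2,0.0,-0.0,0.49,0.0],[-0.2,0.0,-0.0,0.49,0.0],[-0.2,0.0,-0.0,0.49,0.0],[-0.2,0.0,-0.0,0.49,0.0],[-0.2,0.0,-0.0,0.49,0.0],[-0.2,0.0,-0.0,0.49,0.0]]
```

Request:
carry_out(
  rows=[
    [-0.2,0.05,0.3,0.4,0.2],
    [-0.2,0.04,0.25,0.4,0.15],
    [-0.2,0,0.05,0.2,0.05],
    [-0.2,0,0,0,0],
    [-0.2,0,0,0,0],
  ],
)

```text
time: 3.93
ee_pos: [0.4711, -0.2185, 0.1438]
eef_rot: [0.986, -0.168, 0.001, 0.003]
ft_force: [-0.6, 0.2, 0.5]
width: 0.0525
```

```bash
python3 - <<'E'
from h import *
s=read_state(); print(s["time"],s["ee_pos"],yaw(),s["width"],R.from_quat(s["eef_rot"]).as_matrix()[:,2])
plan([.4733,-.214,.062],-18.9,-.2,1)
E
```

```text
3.9333 [ 0.47112915 -0.21854896  0.14379398] -19.2902718075218 0.052466017446982344 [ 4.56445918e-04 -6.15031424e-03 -9.99980982e-01]
[[-0.2,0.02,-0.17,2.73,-0.08]]
```

Request:
carry_out(
  rows=[
    [-0.2,0.02,-0.15,0.5,-0.05],
    [-0.2,0,0,0.6,0],
    [-0.2,0,0,0.6,0],
    [-0.2,0,0,0.4,0],
    [-0.2,0,0,0.2,0],
    [-0.2,0,0,0,0],
    [-0.2,0,0,0,0],
  ],
)

```text
time: 4.52
ee_pos: [0.4722, -0.2202, 0.0735]
eef_rot: [0.985, -0.17, 0.002, 0.004]
ft_force: [0.7, 0.1, -0.2]
width: 0.0521
```

```bash
python3 - <<'E'
from h import *
s=read_state(); print(s["time"],s["ee_pos"],yaw(),s["width"],R.from_quat(s["eef_rot"]).as_matrix()[:,2])
plan([.4733,-.214,.062],-18.9,-.2,1)
E
```

```text
4.5167 [ 0.47215792 -0.22019606  0.0734929 ] -19.60840421511552 0.05206487235715159 [ 0.00200528 -0.00816506 -0.99996465]
[[-0.2,-0.03,-0.21,0.38,-0.14]]
```

Request:
carry_out(
  rows=[
    [-0.2,-0.02,-0.2,0.2,-0.1],
    [-0.2,0,0,0.15,0],
    [-0.2,0,0,0,0],
    [-0.2,0,0,0,0],
  ],
)

```text
time: 4.85
ee_pos: [0.4751, -0.2146, 0.0644]
eef_rot: [0.986, -0.166, 0.003, 0.004]
ft_force: [0.7, 0.1, -0.3]
width: 0.0521
```

```bash
python3 - <<'E'
from h import *
s=read_state(); print(s["time"],s["ee_pos"],yaw(),s["width"],R.from_quat(s["eef_rot"]).as_matrix()[:,2],s["joint_vel"].round(3))
plan([.4733,-.214,.062],-18.9,-.2,1)
E
```

```text
4.85 [ 0.47509936 -0.21458553  0.06436105] -19.08906014721 0.05211476449606605 [ 0.00522527 -0.0098646  -0.99993769] [-0.     0.002  0.001  0.001  0.005 -0.004 -0.001]
[[-0.2,-0.06,0.0,0.08,-0.04]]
```

Request:
carry_out(
  rows=[
    [-0.2,-0.06,0,0.08,0],
    [1,0,0,0,0],
    [1,0,0,0,0],
    [1,0,0,0,0],
    [1,0,0,0,0],
    [1,0,0,0,0],
  ],
  force=25,
)

```text
time: 5.35
ee_pos: [0.4738, -0.2143, 0.0627]
eef_rot: [0.986, -0.166, 0.004, 0.005]
ft_force: [-0.6, -0.8, 0.0]
width: 0.0265
```

```bash
python3 - <<'E'
from h import *
s=read_state(); print(s["time"],s["ee_pos"],yaw(),s["width"],s["ft_force"],R.from_quat(s["eef_rot"]).as_matrix()[:,2])
p=np.array(s["ee_pos"]);plan([p[0],p[1],.19],-18.9,1,6)
E
```

```text
5.35 [ 0.4737646  -0.21425132  0.06270078] -19.089183332246694 0.026461687553515138 [-0.5550951  -0.78904809  0.04680735] [ 0.00659758 -0.01074592 -0.9999205 ]
[[1,0.0,0.0,-0.71,-0.01],[1,0.0,0.0,-0.71,-0.01],[1,0.0,0.0,-0.71,-0.0],[1,0.0,0.0,-0.7,-0.01],[1,0.0,0.0,-0.71,-0.0],[1,0.0,0.0,-0.7,-0.01]]
```

Request:
carry_out(
  rows=[
    [1,0,0,0,0],
    [1,0,0,0,0],
    [1,0,0,0,0],
  ],
)

```text
time: 5.6
ee_pos: [0.4737, -0.2143, 0.0628]
eef_rot: [0.986, -0.166, 0.004, 0.005]
ft_force: [-0.1, 0.1, -0.5]
width: 0.0188
```

Request:
carry_out(
  rows=[
    [1,0,0,-0.3,0],
    [1,0,0,-0.5,0],
    [1,0,0,-0.7,0],
    [1,0,0,-0.7,0],
    [1,0,0,-0.7,0],
    [1,0,0,-0.5,0],
    [1,0,0,-0.3,0],
    [1,0,0,0,0],
    [1,0,0,0,0],
  ],
)

```text
time: 6.35
ee_pos: [0.4712, -0.2118, 0.1805]
eef_rot: [0.986, -0.165, 0.002, 0.004]
ft_force: [1.3, -0.8, -2.7]
width: 0.0193
```

```bash
python3 - <<'E'
from h import *
s=read_state(); print(s["time"],s["ee_pos"],yaw(),s["width"],s["ft_force"],R.from_quat(s["eef_rot"]).as_matrix()[:,2])
plan([.6203,.0328-.025,.18],-18.9,1,11)
E
```

```text
6.35 [ 0.47119971 -0.21184552  0.18048109] -19.037595327211687 0.019313644615486666 [ 1.28058071 -0.82405765 -2.70451222] [ 0.0031538  -0.0084721  -0.99995914]
[[1,0.21,-0.78,0.0,-0.0],[1,0.21,-0.78,0.0,-0.0],[1,0.21,-0.78,0.0,-0.0],[1,0.21,-0.78,0.0,-0.0],[1,0.21,-0.77,0.0,-0.0],[1,0.21,-0.78,0.0,-0.0],[1,0.21,-0.77,0.0,-0.01],[1,0.21,-0.78,0.0,-0.0],[1,0.21,-0.77,0.01,-0.01],[1,0.21,-0.78,0.0,-0.0],[1,0.21,-0.77,0.01,-0.01]]
```

Pin lifted, and its weight shows in the force reading. Next I move it to near pocket 3.

Request:
carry_out(
  rows=[
    [1,0.1,-0.4,0,0],
    [1,0.2,-0.75,0,0],
    [1,0.21,-0.8,0,0],
    [1,0.21,-0.8,0,0],
    [1,0.21,-0.8,0,0],
    [1,0.21,-0.8,0,0],
    [1,0.21,-0.8,0,0],
    [1,0.21,-0.8,0,0],
    [1,0.21,-0.8,0,0],
    [1,0.2,-0.7,0,0],
    [1,0.2,-0.4,0,0],
    [1,0.1,-0.2,0,0],
    [1,0,0,0,0],
    [1,0,0,0,0],
    [1,0,0,0,0],
  ],
)

```text
time: 7.6
ee_pos: [0.6116, 0.0015, 0.1588]
eef_rot: [0.986, -0.168, -0.011, 0.004]
ft_force: [0.9, -0.9, -2.9]
width: 0.0193
```

```bash
python3 - <<'E'
from h import *
s=read_state(); print(s["time"],s["ee_pos"],yaw(),s["width"],R.from_quat(s["eef_rot"]).as_matrix()[:,2])
for n in CI:
    im=camera(n); u,v=proj(n,[.6203,.0328,.068])[0]; u=int(u);v=int(v)
    cv2.imwrite(f"pics/{n}1.png",cv2.resize(im[v-70:v+50,u-70:u+70],(700,600),interpolation=cv2.INTER_CUBIC)); print(u,v)
    print([(m[0].round(1),m[1],round(m[2],2)) for m in cents("spare_a",n,.1)])
    p=s["ee_pos"]; print(cyl(n,p[0],p[1],p[2]-.051,p[2]-.014))
plan([.6203,.0328,.16],-18.9,1,1)
E
```

```text
7.6 [0.6115604  0.0015317  0.15883446] -19.33201977373033 0.0193201830578817 [-0.02325074 -0.00372816 -0.99972271]
267 206
[(array([ 98. , 224.7]), 198, 0.64), (array([253.3, 192.5]), 68, 0.55), (array([116.9, 217. ]), 183, 0.46)]
[253.43273965 189.52389435]
247 172
[(array([398.4, 220.2]), 104, 0.63), (array([380.9, 222.9]), 75, 0.51)]
[259.66728962 172.56920025]
[[1,-0.09,-1.09,-0.01,-0.1]]
```

View pics/scene1.png

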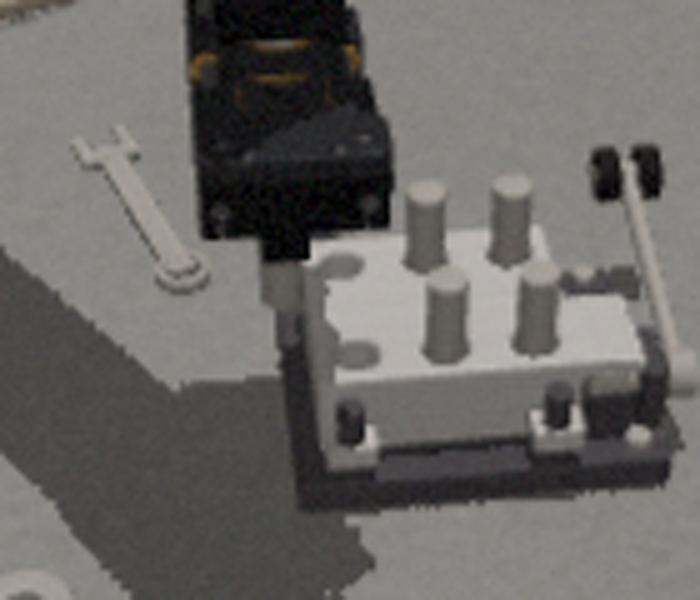

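Held pin's silhouette agrees with the TCP kinematics to about 0.3 px sideways (253.3 against 253.4). Pocket 3's mouth appears at crop (355,355), full-image (268,207), against a predicted (267,206). I continue to above the pocket.

Request:
carry_out(
  rows=[
    [1,0,-0.25,0,0],
    [1,-0.03,-0.35,0,-0.05],
    [1,-0.03,-0.25,0,-0.05],
    [1,0,-0.1,0,0],
    [1,0,0,0,0],
    [1,0,0,0,0],
  ],
)

```text
time: 8.3
ee_pos: [0.6205, 0.0315, 0.1603]
eef_rot: [0.986, -0.164, -0.01, 0.004]
ft_force: [-0.1, -0.2, -1.5]
width: 0.0193
```

```bash
cat >> h.py <<'E'
def rep(target=None,ty=None):
    s=read_state(); Rm=R.from_quat(s["eef_rot"]).as_matrix(); p=np.array(s["ee_pos"]); b=p+.051*Rm[:,2]
    print("t",s["time"],"tcp",p.round(4),"yaw",round(yaw(),2),"z",Rm[:,2].round(4),"pinbottom",b.round(4),"w",round(s["width"],4),"F",np.round(s["ft_force"],1))
    if target is not None: print("units to go (pin bottom)",((np.array(target)-b)@Rm/.03).round(2),"(tcp)",((np.array(target)-p)@Rm/.03).round(2), "turn",None if ty is None else round(-(ty-yaw())/5,2))
E
python3 - <<'E'
from h import *
rep([.6203,.0328,.074],-18.9)
E
```

```text
t 8.3 tcp [0.6205 0.0315 0.1603] yaw -18.86 z [-0.0202 -0.0041 -0.9998] pinbottom [0.6195 0.0313 0.1093] w 0.0193 F [-0.1 -0.2 -1.5]
units to go (pin bottom) [ 0.03 -0.07  1.18] (tcp) [ 0.03 -0.07  2.88] turn 0.01
```

Request:
carry_out(
  rows=[
    [1,0.02,-0.06,0.3,0],
    [1,0,0,0.4,0],
    [1,0,0,0.25,0],
    [1,0,0,0.1,0],
    [1,0,0,0,0],
    [1,0,0,0,0],
  ],
)

```text
time: 8.8
ee_pos: [0.6202, 0.032, 0.1237]
eef_rot: [0.986, -0.164, -0.011, 0.004]
ft_force: [-0.7, -0.4, -2.3]
width: 0.0192
```

```bash
python3 - <<'E'
from h import *
rep([.6203,.0328,.04],-18.9)
for n in ("scene","top"):
    im=camera(n); u,v=proj(n,[.6203,.0328,.08])[0].astype(int)
    cv2.imwrite(f"pics/{n}2.png",cv2.resize(im[v-30:v+30,u-35:u+35],(700,600),interpolation=cv2.INTER_CUBIC)); print(u-35,v-30)
E
```

```text
t 8.8 tcp [0.6202 0.032  0.1237] yaw -18.9 z [-0.0227 -0.0047 -0.9997] pinbottom [0.619  0.0318 0.0727] w 0.0192 F [-0.7 -0.4 -2.3]
units to go (pin bottom) [ 0.05 -0.06  1.09] (tcp) [ 0.05 -0.06  2.79] turn 0.0
232 173
212 141
```

View pics/scene2.png

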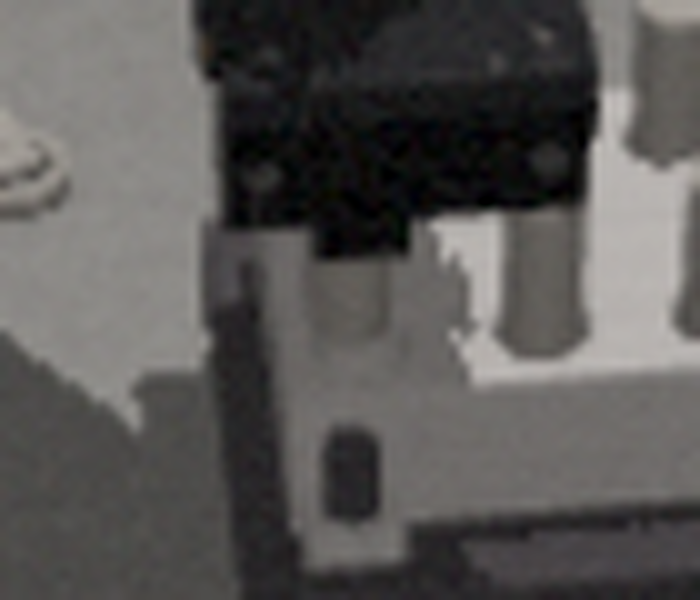

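The pin hangs at crop (352,340) over where the pocket was, with the mouth hidden beneath it. I lower it gently while watching the force.

Request:
carry_out(
  rows=[
    [1,0.06,-0.06,0,0],
    [1,0,0,0.15,0],
    [1,0,0,0.15,0],
    [1,0,0,0.15,0],
    [1,0,0,0,0],
  ],
)

```text
time: 9.32
ee_pos: [0.6248, 0.036, 0.1173]
eef_rot: [0.986, -0.164, -0.007, 0.003]
ft_force: [-2.7, -0.8, -3.7]
width: 0.0191
```

```bash
python3 - <<'E'
from h import *
rep([.6203,.0328,.04],-18.9)
E
```

```text
t 9.3167 tcp [0.6248 0.036  0.1173] yaw -18.85 z [-0.0153 -0.0028 -0.9999] pinbottom [0.624  0.0358 0.0663] w 0.0191 F [-2.7 -0.8 -3.7]
units to go (pin bottom) [-0.07  0.13  0.88] (tcp) [-0.07  0.13  2.58] turn 0.01
```

Request:
carry_out(
  rows=[
    [1,0,0,-0.2,0],
    [1,0,0,-0.1,0],
    [1,-0.04,0.06,0,0],
    [1,-0.04,0.06,0,0],
    [1,0,0,0,0],
    [1,0,0,0,0],
  ],
)

```text
time: 9.82
ee_pos: [0.6215, 0.033, 0.1269]
eef_rot: [0.986, -0.164, -0.007, 0.003]
ft_force: [0.9, 0.1, -0.8]
width: 0.0192
```

```bash
python3 - <<'E'
from h import *
rep([.6203,.0328,.04],-18.9)
E
```

```text
t 9.8167 tcp [0.6215 0.033  0.1269] yaw -18.85 z [-0.0142 -0.003  -0.9999] pinbottom [0.6207 0.0328 0.0759] w 0.0192 F [ 0.9  0.1 -0.8]
units to go (pin bottom) [ 0.  -0.   1.2] (tcp) [ 0.  -0.   2.9] turn 0.01
```

Within 0.4 mm. Now straight down.

Request:
carry_out(
  rows=[
    [1,0,0,0.12,0],
    [1,0,0,0.12,0],
    [1,0,0,0.12,0],
    [1,0,0,0.12,0],
    [1,0,0,0,0],
  ],
)

```text
time: 10.23
ee_pos: [0.6228, 0.0356, 0.1156]
eef_rot: [0.987, -0.163, -0.005, 0.001]
ft_force: [-0.5, -0.6, -0.2]
width: 0.0192
```

```bash
python3 - <<'E'
from h import *
rep([.6203,.0328,.04],-18.9)
E
```

```text
t 10.2333 tcp [0.6228 0.0356 0.1156] yaw -18.79 z [-9.7e-03 -3.0e-04 -1.0e+00] pinbottom [0.6223 0.0356 0.0646] w 0.0192 F [-0.5 -0.6 -0.2]
units to go (pin bottom) [-0.03  0.11  0.82] (tcp) [-0.03  0.11  2.52] turn 0.02
```

Request:
carry_out(
  rows=[
    [1,-0.02,0.06,0.1,0],
    [1,-0.01,0.04,0.1,0],
    [1,0,0.02,0.1,0],
    [1,0,0,0,0],
  ],
)

```text
time: 10.57
ee_pos: [0.623, 0.0387, 0.1141]
eef_rot: [0.987, -0.161, -0.001, -0.002]
ft_force: [-1.9, 0.7, -3.0]
width: 0.0191
```

```bash
python3 - <<'E'
from h import *
rep([.6203,.0328,.04],-18.9)
E
```

```text
t 10.5667 tcp [0.623  0.0387 0.1141] yaw -18.56 z [-0.0019  0.0047 -1.    ] pinbottom [0.6229 0.0389 0.0632] w 0.0191 F [-1.9  0.7 -3. ]
units to go (pin bottom) [-0.02  0.22  0.77] (tcp) [-0.02  0.22  2.47] turn 0.07
```

```bash
python3 - <<'E'
from h import *
t=[]
for n in ("scene","top"):
    im=camera(n); u,v=proj(n,[.61,.04,.09])[0].astype(int)
    t.append(cv2.resize(im[v-40:v+40,u-30:u+24],(400,592),interpolation=cv2.INTER_CUBIC)); print(u-30,v-40)
cv2.imwrite("pics/both3.png",np.hstack(t))
rep()
E
```

```text
238 156
214 135
t 10.6667 tcp [0.6229 0.0385 0.1135] yaw -18.56 z [-0.0025  0.0047 -1.    ] pinbottom [0.6228 0.0387 0.0625] w 0.0197 F [-3.   1.6  0.5]
```

View pics/both3.png

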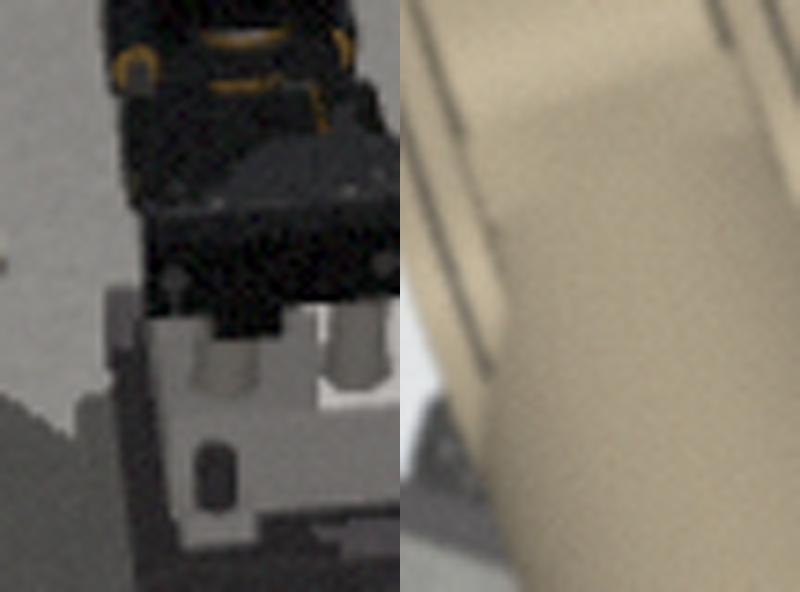

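Pin is at crop u≈224 (full 268.3), bottom edge v≈210. The finger is centred at u≈247 (271.4), so the gripper has slid about 6 mm in +y relative to the pin. I check where the pin bottom really is.

```bash
python3 - <<'E'
from h import *
def low(x,y,z,r=.01):
    a=np.linspace(0,6.28,60); q=proj("scene",np.c_[x+r*np.cos(a),y+r*np.sin(a),np.full(60,z)]); return q[:,0].mean().round(2),q[:,1].max().round(2)
p4=fx(FIX,(.035,0)); p3=fx(FIX,(.035,-.044))
print("p4 at mouth",low(*p4,.068),"p3 at mouth",low(*p3,.068),p3)
b=[.6228,.0387]; print("tcp-based",low(*b,.068),low(*b,.0625), "tcp finger",proj("scene",[.6229,.0385,.105]))
m=[c for c in cents("spare_a","scene",.1)]+[c for c in cents("pin_a","scene",.1)]
print([(c[0].round(1),c[1],round(c[2],2)) for c in m])
im=camera("scene"); g=cv2.cvtColor(im,cv2.COLOR_BGR2GRAY)
for v in (201,203,205,207,209,210,211,212,213): print(v,g[v,258:295])
E
```

```text
p4 at mouth (np.float64(285.72), np.float64(208.17)) p3 at mouth (np.float64(267.64), np.float64(209.72)) [0.62026418 0.0328364 ]
tcp-based (np.float64(270.29), np.float64(209.63)) (np.float64(270.3), np.float64(211.34)) tcp finger [[270.13186314 195.06823801]]
[(array([117.6, 217.6]), 207, 0.75), (array([ 98. , 224.3]), 211, 0.67), (array([267.5, 204.9]), 68, 0.57), (array([ 90.5, 294.8]), 1377, 0.24), (array([304. , 196.9]), 149, 0.56), (array([285.7, 202.5]), 85, 0.54)]
201 [ 75  99 105 104 105 102  90  85  57  21  17  22  15   6   4  12  27  26
  91 104 102 100 102 170 108  85  91  96  96  93  89  86 150 177 181 179
 180]
203 [ 74  96 103 104  99 102  84  83  83  84  88  89  86  84  79  98 101 103
 101 103 104  99 102 126  89  84  88  96  95  93  89  88 135 171 176 178
 177]
205 [ 71  88 101 102 104  99  86  85  90  93  95  94  90  78  87  99 103 102
 100 103  99 101 100  97  78  85  88  93  93  94  90  84 101 163 179 180
 179]
207 [ 59  80 102 105 104  93  83  86  92  94  92  92  88  80  79  96 101 102
 103 103 102 102 104 158 109  86  91  92  95  93  88 104 154 175 179 179
 180]
209 [ 50  77  95 105 104 102  98  92  91  92  93  92  88  89  97 102 104 105
 101 102 104 103 127 172 179 169 167 168 169 169 172 179 181 181 181 180
 180]
210 [ 39  76  94 101 106 103 104 103 102  98  96  99  99  99 102 106 102 103
 104 104 104 101 102 172 178 179 171 169 170 159 160 159 159 151 148 139
 134]
211 [ 39  74  91 103 105 105 102 104 105 105 105 108 102 104 107 106 107 106
 106 106 109 107 109 129 133 136 127 129 128 122 122 120 124 120 118 112
 112]
212 [ 35  73  89 104 108 108 108 109 109 109 109 110 109 110 108 107 110 112
 108 109 111 109 112 111 111 111 111 110 111 112 109 109 110 111 111 107
 109]
213 [ 37  64  92 106 109 111 110 111 112 110 113 111 112 108 111 110 107 110
 109 110 110 111 111 109 110 111 109 109 108 110 110 110 108 110 112 108
 106]
```

The pin matches pocket 3 to within about 1 mm, its lower end captured while the pin pivots in the pads. I re-centre the gripper over it, then push down.

Request:
carry_out(
  rows=[
    [1,0,0.12,-0.03,0],
    [1,0,0.1,0,0],
    [1,0,0,0,0],
    [1,0,0,0,0],
  ],
)

```text
time: 11.15
ee_pos: [0.6207, 0.0343, 0.1132]
eef_rot: [0.987, -0.16, -0.002, -0.004]
ft_force: [-1.8, 3.2, 0.4]
width: 0.0189
```

```bash
python3 - <<'E'
from h import *
rep([.6203,.0328,.04],-18.9)
E
```

```text
t 11.15 tcp [0.6207 0.0343 0.1132] yaw -18.45 z [-0.0027  0.0091 -1.    ] pinbottom [0.6205 0.0348 0.0622] w 0.0189 F [-1.8  3.2  0.4]
units to go (pin bottom) [0.02 0.07 0.74] (tcp) [0.02 0.07 2.44] turn 0.09
```

Request:
carry_out(
  rows=[
    [1,0,0.04,0.2,0],
    [1,0,0.02,0.2,0],
    [1,0,0,0.2,0],
    [1,0,0,0,0],
  ],
)

```text
time: 11.48
ee_pos: [0.6201, 0.0344, 0.095]
eef_rot: [0.987, -0.16, -0.002, -0.006]
ft_force: [-0.7, 2.8, -3.9]
width: 0.0192
```

```bash
python3 - <<'E'
from h import *
rep([.6203,.0328,.04],-18.9)
E
```

```text
t 11.4833 tcp [0.6201 0.0344 0.095 ] yaw -18.39 z [-0.0018  0.0118 -0.9999] pinbottom [0.62  0.035 0.044] w 0.0192 F [-0.7  2.8 -3.9]
units to go (pin bottom) [0.03 0.07 0.13] (tcp) [0.03 0.07 1.83] turn 0.1
```

It slid in. Last few mm, then release.

Request:
carry_out(
  rows=[
    [1,0,0.03,0.12,0],
    [1,0,0,0.05,0],
    [1,0,0,0,0],
    [0,0,0,0,0],
    [0,0,0,0,0],
    [0,0,0,0,0],
    [0,0,0,0,0],
  ],
)

```text
time: 12.07
ee_pos: [0.6219, 0.0305, 0.091]
eef_rot: [0.987, -0.161, 0.001, -0.005]
ft_force: [-0.4, 0.3, 0.8]
width: 0.0376
```

```bash
python3 - <<'E'
from h import *
rep([.6203,.0328,.04],-18.9)
E
```

```text
t 12.0667 tcp [0.6219 0.0305 0.091 ] yaw -18.53 z [ 0.0026  0.0093 -1.    ] pinbottom [0.6221 0.0309 0.04  ] w 0.0376 F [-0.4  0.3  0.8]
units to go (pin bottom) [-0.08 -0.04  0.  ] (tcp) [-0.08 -0.04  1.7 ] turn 0.07
```

Request:
carry_out(
  rows=[
    [-0.2,0,0,-0.4,0],
    [-0.2,0,0,-0.7,0],
    [-0.2,0,0,-0.8,0],
    [-0.2,0,0.1,-0.5,0],
    [-0.2,-0.05,0.5,-0.2,0],
    [-0.2,-0.06,0.8,0,0],
    [-0.2,-0.06,0.95,0,0],
    [-0.2,-0.06,0.95,0,0],
    [-0.2,-0.06,0.95,0,0],
    [-0.2,-0.06,0.95,0,0],
    [-0.2,-0.06,0.95,0,0],
    [-0.2,-0.06,0.95,0,0],
    [-0.2,-0.06,0.95,0,0],
    [-0.2,-0.06,0.95,0,0],
    [-0.2,-0.06,0.95,0,0],
    [-0.2,-0.06,0.9,0,0],
    [-0.2,-0.05,0.6,0.1,0],
    [-0.2,0,0.3,0.3,0],
    [-0.2,0,0,0.1,0],
    [-0.2,0,0,0,0],
  ],
)

```text
time: 13.73
ee_pos: [0.4859, -0.3166, 0.1763]
eef_rot: [0.987, -0.162, 0.012, -0.001]
ft_force: [-0.4, 0.3, -0.1]
width: 0.0521
```

```bash
python3 - <<'E'
from h import *
for n in ("scene","top"):
    im=camera(n)
    for k in ("spare_a","pin_a"): print(n,k,[(c[0].round(1),c[1],round(c[2],2)) for c in cents(k,n)])
    print([cyl(n,*fx(FIX,l),.068,.110).round(1) for l in ((.035,-.044),(.035,0))])
rep([.4849,-.3033,.062],-18.9)
E
```

```text
scene spare_a [(array([ 98.3, 225. ]), 178, 0.72), (array([117.4, 217.7]), 192, 0.71), (array([267.2, 200.4]), 165, 0.58)]
scene pin_a [(array([285.7, 197.8]), 145, 0.74), (array([303.9, 197. ]), 152, 0.63)]
[array([267.5, 200.2]), array([285.9, 198.7])]
top spare_a [(array([395.7, 220.4]), 61, 0.41), (array([247. , 171.3]), 71, 0.4), (array([380.1, 222.8]), 91, 0.39)]
top pin_a [(array([213.7, 160.5]), 47, 0.62), (array([221.2, 192.5]), 58, 0.55), (array([204.9, 187.1]), 84, 0.5)]
[array([247., 171.]), array([230.2, 165.6])]
t 14.0333 tcp [ 0.4866 -0.3158  0.1768] yaw -18.47 z [ 0.0249 -0.0031 -0.9997] pinbottom [ 0.4878 -0.316   0.1259] w 0.0522 F [-0.6  1.6  0. ]
units to go (pin bottom) [-0.28 -0.36  2.12] (tcp) [-0.28 -0.36  3.82] turn 0.09
```

Spare 1 is seated: both cameras match the "fully down in pocket 3" prediction within 0.3 px. Now the second spare.

Request:
carry_out(
  rows=[
    [-0.2,-0.1,-0.15,0.3,0],
    [-0.2,-0.1,-0.15,0.6,0.05],
    [-0.2,-0.05,-0.05,0.6,0.05],
    [-0.2,0,0,0.6,0],
    [-0.2,0,0,0.4,0],
    [-0.2,0,0,0.2,0],
    [-0.2,0,0,0,0],
    [-0.2,0,0,0,0],
  ],
)

```text
time: 14.7
ee_pos: [0.4866, -0.2965, 0.0907]
eef_rot: [0.987, -0.161, 0.013, -0.001]
ft_force: [0.2, 0.1, 0.6]
width: 0.0522
```

```bash
python3 - <<'E'
from h import *
rep([.4849,-.3033,.062],-18.9)
E
```

```text
t 14.7 tcp [ 0.4866 -0.2965  0.0907] yaw -18.59 z [ 0.0268 -0.002  -0.9996] pinbottom [ 0.488  -0.2966  0.0398] w 0.0522 F [0.2 0.1 0.6]
units to go (pin bottom) [-0.01  0.24 -0.74] (tcp) [-0.01  0.24  0.96] turn 0.06
```

Request:
carry_out(
  rows=[
    [-0.2,0,0.1,0.2,0],
    [-0.2,0,0.08,0.35,0.05],
    [-0.2,0,0,0.2,0],
    [-0.2,0,0,0.1,0],
    [-0.2,0,0,0,0],
    [-0.2,0,0,0,0],
  ],
)

```text
time: 15.2
ee_pos: [0.4865, -0.303, 0.0646]
eef_rot: [0.986, -0.164, 0.015, -0.0]
ft_force: [-0.6, -0.6, -0.1]
width: 0.0525
```

```bash
python3 - <<'E'
from h import *
rep([.4849,-.3033,.062],-18.9)
E
```

```text
t 15.2 tcp [ 0.4865 -0.303   0.0646] yaw -18.89 z [ 0.0295 -0.0039 -0.9996] pinbottom [ 0.488  -0.3032  0.0136] w 0.0525 F [-0.6 -0.6 -0.1]
units to go (pin bottom) [-0.05  0.03 -1.62] (tcp) [-0.05  0.03  0.08] turn 0.0
```

Request:
carry_out(
  rows=[
    [-0.2,-0.05,0.03,0.08,0],
    [1,0,0,0,0],
    [1,0,0,0,0],
    [1,0,0,0,0],
    [1,0,0,0,0],
    [1,0,0,0,0],
    [1,0,0,0,0],
    [1,0,0,0,0],
    [1,0,0,0,0],
    [1,0,0,-0.2,0],
    [1,0,0,-0.4,0],
    [1,0,0,-0.6,0],
    [1,0,0,-0.6,0],
    [1,0,0,-0.6,0],
    [1,0,0,-0.6,0],
    [1,0,0,-0.5,0],
    [1,0,0,-0.2,0],
    [1,0,0,0,0],
    [1,0,0,0,0],
  ],
)

```text
time: 16.78
ee_pos: [0.4813, -0.3021, 0.1847]
eef_rot: [0.986, -0.163, 0.016, -0.0]
ft_force: [-0.6, 0.2, -1.6]
width: 0.0189
```

```bash
python3 - <<'E'
from h import *
rep([*fx(FIX,(-.035,-.044)),.074],-18.9)
print(fx(FIX,(-.035,-.044)))
E
```

```text
t 16.7833 tcp [ 0.4813 -0.3021  0.1847] yaw -18.81 z [ 0.0318 -0.0047 -0.9995] pinbottom [ 0.4829 -0.3023  0.1337] w 0.0189 F [-0.6  0.2 -1.6]
units to go (pin bottom) [ -1.66 -12.04   2.01] (tcp) [ -1.66 -12.04   3.71] turn 0.02
[0.55403668 0.05550617]
```

Request:
carry_out(
  rows=[
    [1,-0.05,-0.4,0,0],
    [1,-0.12,-0.75,0,0],
    [1,-0.14,-0.9,0,0],
    [1,-0.14,-0.9,0,0],
    [1,-0.14,-0.9,0,0],
    [1,-0.14,-0.9,0,0],
    [1,-0.14,-0.9,0,0],
    [1,-0.14,-0.9,0,0],
    [1,-0.14,-0.9,0,0],
    [1,-0.14,-0.9,0,0],
    [1,-0.14,-0.9,0,0],
    [1,-0.1,-0.7,0,0],
    [1,-0.1,-0.5,0,0],
    [1,-0.05,-0.3,0,0],
    [1,0,0,0,0],
    [1,0,0,0,0],
    [1,0,0,0,0],
  ],
)

```text
time: 18.2
ee_pos: [0.5282, 0.0485, 0.169]
eef_rot: [0.987, -0.16, 0.003, -0.003]
ft_force: [0.4, -0.5, -1.8]
width: 0.0191
```

```bash
python3 - <<'E'
from h import *
rep([*fx(FIX,(-.035,-.044)),.074],-18.9)
E
```

```text
t 18.2 tcp [0.5282 0.0485 0.169 ] yaw -18.47 z [ 0.0077  0.0039 -1.    ] pinbottom [0.5286 0.0487 0.118 ] w 0.0191 F [ 0.4 -0.5 -1.8]
units to go (pin bottom) [ 0.72 -0.47  1.48] (tcp) [ 0.72 -0.47  3.18] turn 0.09
```

Request:
carry_out(
  rows=[
    [1,0.2,-0.15,0,0],
    [1,0.25,-0.15,0.2,0.05],
    [1,0.2,-0.12,0.4,0.04],
    [1,0.07,-0.05,0.4,0],
    [1,0,0,0.2,0],
    [1,0,0,0,0],
    [1,0,0,0,0],
  ],
)

```text
time: 18.78
ee_pos: [0.5561, 0.0477, 0.1307]
eef_rot: [0.985, -0.17, 0.004, -0.001]
ft_force: [0.4, 0.4, -1.5]
width: 0.0198
```

```bash
python3 - <<'E'
from h import *
rep([*fx(FIX,(-.035,-.044)),.074],-18.9)
E
```

```text
t 18.7833 tcp [0.5561 0.0477 0.1307] yaw -19.56 z [ 7.3e-03  7.0e-04 -1.0e+00] pinbottom [0.5565 0.0477 0.0797] w 0.0198 F [ 0.4  0.4 -1.5]
units to go (pin bottom) [-0.16 -0.22  0.19] (tcp) [-0.16 -0.22  1.89] turn -0.13
```

Request:
carry_out(
  rows=[
    [1,-0.06,-0.1,0,-0.05],
    [1,-0.06,-0.1,0,-0.05],
    [1,0,0,0,0],
    [1,0,0,0,0],
  ],
)

```text
time: 19.12
ee_pos: [0.5545, 0.0548, 0.132]
eef_rot: [0.986, -0.165, 0.004, -0.001]
ft_force: [0.2, -0.1, -1.5]
width: 0.0196
```

```bash
python3 - <<'E'
from h import *
rep([*fx(FIX,(-.035,-.044)),.074],-18.9)
for n in ("scene",):
    im=camera(n); s=read_state(); p=s["ee_pos"]
    print([(c[0].round(1),c[1],round(c[2],2)) for c in cents("spare_a",n,.1)], cyl(n,p[0],p[1],p[2]-.051,p[2]-.014))
E
```

```text
t 19.1167 tcp [0.5545 0.0548 0.132 ] yaw -19.04 z [ 8.4e-03  2.0e-04 -1.0e+00] pinbottom [0.5549 0.0548 0.081 ] w 0.0196 F [ 0.2 -0.1 -1.5]
units to go (pin bottom) [-0.04 -0.01  0.23] (tcp) [-0.04 -0.01  1.93] turn -0.03
[(array([281.5, 180.3]), 136, 0.71), (array([263.4, 181.9]), 66, 0.64), (array([267.1, 199.5]), 152, 0.58), (array([ 98. , 224.2]), 185, 0.51)] [264.08446473 179.25983943]
```

Request:
carry_out(
  rows=[
    [1,-0.03,-0.03,0.1,0],
    [1,0,0,0.15,0],
    [1,0,0,0.15,0],
    [1,0,0,0.1,0],
    [1,0,0,0,0],
  ],
)

```text
time: 19.63
ee_pos: [0.5542, 0.0562, 0.1158]
eef_rot: [0.986, -0.165, 0.005, -0.001]
ft_force: [0.2, 1.1, -2.3]
width: 0.0195
```

```bash
python3 - <<'E'
from h import *
rep([*fx(FIX,(-.035,-.044)),.04],-18.9)
E
```

```text
t 19.6333 tcp [0.5542 0.0562 0.1158] yaw -19.04 z [ 9.4e-03  5.0e-04 -1.0e+00] pinbottom [0.5547 0.0563 0.0648] w 0.0195 F [ 0.2  1.1 -2.3]
units to go (pin bottom) [-0.02  0.03  0.83] (tcp) [-0.02  0.03  2.53] turn -0.03
```

The pin bottom is below the nest top with almost no force, so it's in the mouth. Continue down.

Request:
carry_out(
  rows=[
    [1,-0.02,0.02,0.2,0],
    [1,0,0,0.2,0],
    [1,0,0,0.2,0],
    [1,0,0,0.1,0],
    [1,0,0,0,0],
  ],
)

```text
time: 20.05
ee_pos: [0.5531, 0.0564, 0.0919]
eef_rot: [0.986, -0.165, 0.004, -0.001]
ft_force: [0.3, 0.4, -2.2]
width: 0.0196
```

```bash
python3 - <<'E'
from h import *
rep([*fx(FIX,(-.035,-.044)),.04],-18.9)
E
```

```text
t 20.05 tcp [0.5531 0.0564 0.0919] yaw -19.02 z [ 0.0081  0.0012 -1.    ] pinbottom [0.5535 0.0564 0.0409] w 0.0196 F [ 0.3  0.4 -2.2]
units to go (pin bottom) [0.03 0.02 0.03] (tcp) [0.03 0.02 1.73] turn -0.02
```

Request:
carry_out(
  rows=[
    [0,0,0,0.03,0],
    [0,0,0,0,0],
    [0,0,0,0,0],
    [0,0,0,0,0],
    [0,0,0,-0.3,0],
    [0,0,0,-0.6,0],
    [-0.5,0,0,-0.8,0],
    [-0.5,0,0,-0.8,0],
    [-0.5,0,0,-0.7,0],
    [-0.5,0,0,-0.3,0],
    [-0.5,0,0,0,0],
    [-0.5,0,0,0,0],
  ],
)

```text
time: 21.05
ee_pos: [0.5531, 0.0557, 0.2055]
eef_rot: [0.986, -0.165, 0.006, -0.001]
ft_force: [0.4, -0.8, 0.5]
width: 0.0644
```

```bash
python3 - <<'E'
from h import *
rep(); print(read_state()["joint_positions"].round(2))
n="scene"; camera(n)
for k in ("spare_a","pin_a"): print([(c[0].round(1),c[1],round(c[2],2)) for c in cents(k,n)])
print([cyl(n,*fx(FIX,l),.068,.110).round(1) for l in ((-.035,-.044),(.035,-.044))])
hp=[(np.array(d["xy"]).round(1),round(d["conf"],2)) for d in pinpoint("handle",n)]; a=np.radians(15)
g=[*fx(FIX,(.035-.13*np.cos(a),.118)),.038+.13*np.sin(a)]
print("grip",np.round(g,4),hp,proj(n,g), [(c[0].round(1),c[1]) for c in cents("handle",n)])
E
```

```text
t 21.05 tcp [0.5531 0.0557 0.2055] yaw -19.03 z [ 1.250e-02  3.000e-04 -9.999e-01] pinbottom [0.5537 0.0557 0.1545] w 0.0644 F [ 0.4 -0.8  0.5]
[ 0.38  0.25 -0.65  1.67  0.16  1.26 -0.64]
[(array([ 98. , 224.6]), 217, 0.66), (array([267. , 200.3]), 162, 0.51), (array([263.6, 181.5]), 117, 0.43)]
[(array([285.8, 198.4]), 108, 0.67), (array([304. , 196.9]), 150, 0.58), (array([281.5, 180.8]), 129, 0.52)]
[array([264.3, 182.4]), array([267.5, 200.2])]
grip [0.5539 0.2268 0.0716] [(array([320.4, 170.6]), 0.8), (array([199.8, 261.6]), 0.2)] [[321.48486566 170.46465839]] [(array([324.4, 187.1]), 354), (array([395.1, 211.9]), 477)]
```

Both spares match the seated prediction, and the grip projects within about 1 px of where it is seen. Now turn +90° (joint 7 has room that way) and move over the black grip.

```bash
python3 - <<'E'
from h import *
plan([.5539,.2268,.16],71.1,-.08,19)
E
```

```text
[[-0.08,-0.1,-0.28,0.08,-0.95],[-0.08,-0.07,-0.29,0.08,-0.95],[-0.08,-0.05,-0.3,0.08,-0.95],[-0.08,-0.02,-0.3,0.08,-0.95],[-0.08,0.0,-0.3,0.08,-0.95],[-0.08,0.03,-0.3,0.08,-0.95],[-0.08,0.05,-0.3,0.08,-0.95],[-0.08,0.08,-0.29,0.08,-0.95],[-0.08,0.1,-0.28,0.08,-0.95],[-0.08,0.12,-0.27,0.07,-0.95],[-0.08,0.15,-0.26,0.08,-0.95],[-0.08,0.17,-0.25,0.07,-0.95],[-0.08,0.19,-0.24,0.08,-0.95],[-0.08,0.21,-0.22,0.07,-0.95],[-0.08,0.22,-0.2,0.08,-0.94],[-0.08,0.24,-0.18,0.07,-0.95],[-0.08,0.25,-0.16,0.08,-0.94],[-0.08,0.26,-0.14,0.07,-0.95],[-0.08,0.28,-0.12,0.08,-0.94]]
```

Request:
carry_out(
  rows=[
    [-0.08,-0.1,-0.28,0.08,-0.95],
    [-0.08,-0.07,-0.29,0.08,-0.95],
    [-0.08,-0.05,-0.3,0.08,-0.95],
    [-0.08,-0.02,-0.3,0.08,-0.95],
    [-0.08,0,-0.3,0.08,-0.95],
    [-0.08,0.03,-0.3,0.08,-0.95],
    [-0.08,0.05,-0.3,0.08,-0.95],
    [-0.08,0.08,-0.29,0.08,-0.95],
    [-0.08,0.1,-0.28,0.08,-0.95],
    [-0.08,0.12,-0.27,0.07,-0.95],
    [-0.08,0.15,-0.26,0.08,-0.95],
    [-0.08,0.17,-0.25,0.07,-0.95],
    [-0.08,0.19,-0.24,0.08,-0.95],
    [-0.08,0.21,-0.22,0.07,-0.95],
    [-0.08,0.22,-0.2,0.08,-0.94],
    [-0.08,0.24,-0.18,0.07,-0.8],
    [-0.08,0.2,-0.12,0.05,-0.5],
    [-0.08,0.1,-0.05,0,-0.2],
    [-0.08,0,0,0,0],
    [-0.08,0,0,0,0],
  ],
)

```text
time: 22.97
ee_pos: [0.5424, 0.2144, 0.1457]
eef_rot: [0.85, 0.527, -0.008, -0.004]
ft_force: [0.8, -0.1, 0.2]
width: 0.0468
```

```bash
python3 - <<'E'
from h import *
rep([.5539,.2268,.0716],71.1); print(read_state()["joint_positions"].round(2))
E
```

```text
t 22.9667 tcp [0.5424 0.2144 0.1457] yaw 63.56 z [-1.820e-02 -9.000e-04 -9.998e-01] pinbottom [0.5414 0.2144 0.0947] w 0.0468 F [ 0.8 -0.1  0.2]
units to go (pin bottom) [0.56 0.2  0.76] (tcp) [0.56 0.2  2.46] turn -1.51
[ 0.26  0.47 -0.91  1.64  0.38  1.24  0.39]
```

Request:
carry_out(
  rows=[
    [-0.08,0.15,0.06,0,-0.5],
    [-0.08,0.2,0.06,0.05,-0.6],
    [-0.08,0.1,0.04,0.05,-0.3],
    [-0.08,0,0,0,0],
    [-0.08,0,0,0,0],
    [-0.08,0,0,0,0],
  ],
)

```text
time: 23.47
ee_pos: [0.553, 0.2218, 0.1416]
eef_rot: [0.818, 0.575, -0.009, -0.004]
ft_force: [-0.6, 0.3, 0.1]
width: 0.0471
```

```bash
python3 - <<'E'
from h import *
rep([.5539,.2268,.0666],71.1)
im=camera("scene"); u,v=proj("scene",[.5539,.2268,.09])[0].astype(int)
cv2.imwrite("pics/grip.png",cv2.resize(im[v-40:v+40,u-45:u+45],(675,600),interpolation=cv2.INTER_CUBIC)); print(u-45,v-40)
E
```

```text
t 23.4667 tcp [0.553  0.2218 0.1416] yaw 70.18 z [-0.0192 -0.0028 -0.9998] pinbottom [0.552  0.2217 0.0906] w 0.0471 F [-0.6  0.3  0.1]
units to go (pin bottom) [0.19 0.02 0.8 ] (tcp) [0.19 0.02 2.5 ] turn -0.18
277 124
```

View pics/grip.png

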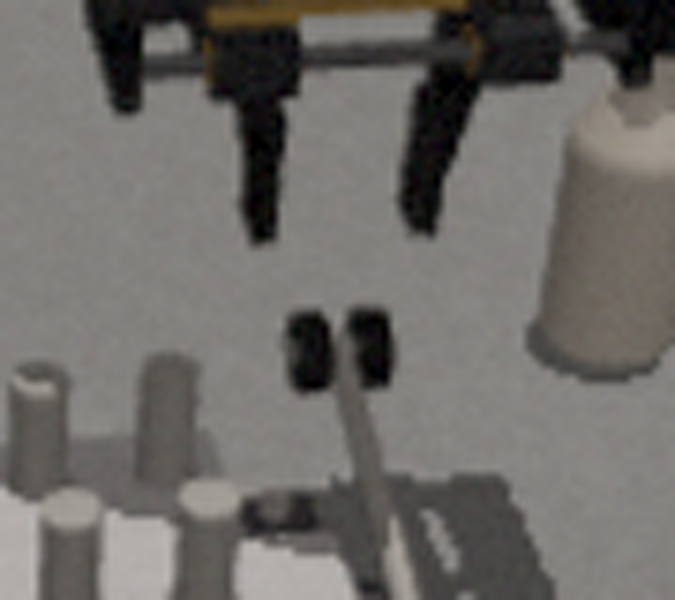

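Fingers (262 and 420, middle 341) are centred over the rollers (310 and 371, middle 341). The bottle is nearby at right (600,330), so I check the body clearance before lowering.

```bash
python3 - <<'E'
from h import *
def ray(n,u,v,z):
    c=CI[n];E=c["extrinsics"];d=E[:3,:3]@[(u-c["cx"])/c["fx"],(v-c["cy"])/c["fy"],1];return (E[:3,3]+d*(z-E[2,3])/d[2])[:2]
for b in (ray("scene",359,171,0),ray("top",114,218,0)):
    d=b-np.array([.5539,.2268]); c,s=np.cos(FIX[2]),np.sin(FIX[2])
    print("bottle",b,"rel to grip, fixture axes",[c*d[0]+s*d[1],-s*d[0]+c*d[1]])
E
```

```text
bottle [0.52459365 0.38645098] rel to grip, fixture axes [np.float64(-0.07943052730800179), np.float64(0.14155595638743682)]
bottle [0.51011076 0.39726792] rel to grip, fixture axes [np.float64(-0.09663599676072324), np.float64(0.14709960654740734)]
```

Bottle clear by about 40 mm. Lower.

Request:
carry_out(
  rows=[
    [-0.08,0.05,0,0.2,-0.1],
    [-0.08,0.06,0,0.4,-0.1],
    [-0.08,0,0,0.5,0],
    [-0.08,0,0,0.5,0],
    [-0.08,0,0,0.4,0],
    [-0.08,0,0,0.2,0],
    [-0.08,0,0,0,0],
    [-0.08,0,0,0,0],
  ],
)

```text
time: 24.18
ee_pos: [0.552, 0.2243, 0.0688]
eef_rot: [0.813, 0.582, -0.009, -0.004]
ft_force: [-0.7, 0.8, -0.8]
width: 0.047
```

```bash
python3 - <<'E'
from h import *
rep([.5539,.2268,.0666],71.1)
E
```

```text
t 24.1833 tcp [0.552  0.2243 0.0688] yaw 71.21 z [-0.0197 -0.0039 -0.9998] pinbottom [0.551  0.2241 0.0178] w 0.047 F [-0.7  0.8 -0.8]
units to go (pin bottom) [ 0.1   0.04 -1.63] (tcp) [0.1  0.04 0.07] turn 0.02
```

Request:
carry_out(
  rows=[
    [-0.08,0.04,0.04,0.06,0],
    [1,0,0,0,0],
    [1,0,0,0,0],
    [1,0,0,0,0],
    [1,0,0,0,0],
    [1,0,0,0,0],
  ],
  force=35,
)

```text
time: 24.68
ee_pos: [0.5553, 0.2276, 0.0693]
eef_rot: [0.813, 0.582, -0.006, -0.005]
ft_force: [0.6, 0.2, -3.4]
width: 0.0337
```

```bash
cat >> h.py <<'E'
def lever():
    """grasp point in the fixture's x,z about the shaft -> handle angle from -x (90 = up), radius; tool-unit steps along the arc"""
    s=read_state(); Rm=R.from_quat(s["eef_rot"]).as_matrix(); g=np.array(s["ee_pos"])-.005*Rm[:,2]
    c,sn=np.cos(FIX[2]),np.sin(FIX[2]); d=g[:2]-FIX[:2]; l=np.array([c*d[0]+sn*d[1],-sn*d[0]+c*d[1],g[2]]); v=l-[.035,.118,.038]
    print("fix",l.round(4),"angle",np.degrees(np.arctan2(v[2],-v[0])).round(1),"r",np.hypot(v[0],v[2]).round(4),"tool axes in fixture: y",(Rm[:,1]@[c,sn,0]).round(3))
E
python3 - <<'E'
from h import *
rep(); lever()
E
```

```text
t 24.6833 tcp [0.5553 0.2276 0.0693] yaw 71.22 z [-1.510e-02  5.000e-04 -9.999e-01] pinbottom [0.5545 0.2277 0.0183] w 0.0337 F [ 0.6  0.2 -3.4]
fix [-0.0895  0.1193  0.0743] angle 16.3 r 0.1297 tool axes in fixture: y 1.0
```

Gripped at 34 mm. Swing the first part of the arc (tool y = fixture +x).

Request:
carry_out(
  rows=[
    [1,0,0.08,-0.27,0],
    [1,0,0.1,-0.27,0],
    [1,0,0.12,-0.26,0],
    [1,0,0.13,-0.25,0],
    [1,0,0.15,-0.24,0],
    [1,0,0.16,-0.23,0],
    [1,0,0.18,-0.22,0],
    [1,0,0,0,0],
  ],
)

```text
time: 25.35
ee_pos: [0.5874, 0.2163, 0.1273]
eef_rot: [0.814, 0.581, -0.004, -0.004]
ft_force: [1.9, 1.7, -5.6]
width: 0.0338
```

```bash
python3 - <<'E'
from h import *
rep(ty=71.1); lever()
E
```

```text
t 25.35 tcp [0.5874 0.2163 0.1273] yaw 71.07 z [-0.0114  0.0012 -0.9999] pinbottom [0.5868 0.2163 0.0763] w 0.0338 F [ 1.9  1.7 -5.6]
fix [-0.0555  0.1189  0.1323] angle 46.2 r 0.1307 tool axes in fixture: y 1.0
```

Request:
carry_out(
  rows=[
    [1,0,0.21,-0.2,0],
    [1,0,0.22,-0.18,0],
    [1,0,0.23,-0.16,0],
    [1,0,0.24,-0.14,0],
    [1,0,0.25,-0.12,0],
    [1,0,0.26,-0.1,0],
    [1,0,0.27,-0.09,0],
    [1,0,0,0,0],
  ],
)

```text
time: 26.02
ee_pos: [0.6382, 0.1986, 0.1592]
eef_rot: [0.813, 0.582, -0.007, -0.006]
ft_force: [-0.4, 1.3, -6.0]
width: 0.0337
```

```bash
python3 - <<'E'
from h import *
rep(ty=71.1); lever()
E
```

```text
t 26.0167 tcp [0.6382 0.1986 0.1592] yaw 71.16 z [-0.0181  0.0012 -0.9998] pinbottom [0.6372 0.1987 0.1082] w 0.0337 F [-0.4  1.3 -6. ]
fix [-0.0017  0.1187  0.1642] angle 73.8 r 0.1314 tool axes in fixture: y 1.0
```

Request:
carry_out(
  rows=[
    [1,0,0.25,-0.06,0],
    [1,0,0.27,-0.05,0],
    [1,0,0.27,-0.03,0],
    [1,0,0.25,-0.02,0],
    [1,0,0.1,0,0],
    [1,0,0,0,0],
    [1,0,0,0,0],
  ],
)

```text
time: 26.6
ee_pos: [0.6722, 0.187, 0.1647]
eef_rot: [0.813, 0.582, -0.009, -0.006]
ft_force: [-4.4, -0.5, -0.4]
width: 0.0337
```

```bash
python3 - <<'E'
from h import *
rep(ty=71.1); lever()
E
```

```text
t 26.6 tcp [0.6722 0.187  0.1647] yaw 71.2 z [-2.170e-02  2.000e-04 -9.998e-01] pinbottom [0.6711 0.187  0.1137] w 0.0337 F [-4.4 -0.5 -0.4]
fix [0.0343 0.1187 0.1697] angle 89.7 r 0.1317 tool axes in fixture: y 1.0
```

The points along the arc fit a circle of r = 130 mm with an offset of (0.8, 1.7) mm, so the true angle is about 89.3°. I nudge it forward by about 1.5 mm, then check that it holds.

Request:
carry_out(
  rows=[
    [1,0,0.05,0,0],
    [1,0,0,0,0],
    [1,0,0,0,0],
    [1,0,0,0,0],
  ],
)

```text
time: 26.93
ee_pos: [0.673, 0.1867, 0.1647]
eef_rot: [0.813, 0.582, -0.009, -0.006]
ft_force: [-2.9, -0.3, -0.4]
width: 0.0336
```

```bash
python3 - <<'E'
from h import *
rep(ty=71.1); lever()
t=[]
for n in ("scene","top"):
    im=camera(n); u,v=proj(n,[.62,.1,.09])[0].astype(int); t.append(cv2.resize(im[v-55:v+55,u-36:u+36],(390,596),interpolation=cv2.INTER_CUBIC)); print(u-36,v-55)
    for k in ("spare_a","pin_a"): print(n,k,[(c[0].round(1),c[1],round(c[2],2)) for c in cents(k,n)])
    print("pred up 10.4",[cyl(n,*fx(FIX,(x,y)),.0784,.1204).round(1) for x in (-.035,.035) for y in(-.044,0,.044)])
cv2.imwrite("pics/end.png",np.hstack(t))
E
```

```text
t 26.9333 tcp [0.673  0.1867 0.1647] yaw 71.25 z [-2.200e-02 -3.000e-04 -9.998e-01] pinbottom [0.6719 0.1867 0.1137] w 0.0336 F [-2.9 -0.3 -0.4]
fix [0.0352 0.1187 0.1697] angle 90.1 r 0.1317 tool axes in fixture: y 1.0
256 137
scene spare_a [(array([ 98.2, 224.7]), 195, 0.61), (array([335.1, 184.9]), 329, 0.51), (array([267. , 196.2]), 183, 0.47)]
scene pin_a [(array([286.2, 194.5]), 127, 0.74), (array([267.1, 196.4]), 162, 0.72), (array([294.9, 209.3]), 3565, 0.65), (array([304.1, 194.2]), 132, 0.57)]
pred up 10.4 [array([264.2, 179.1]), array([281.6, 177.7]), array([298.9, 176.4]), array([267.5, 196.8]), array([286. , 195.3]), array([304.4, 193.8])]
184 116
top spare_a [(array([398.6, 220.4]), 114, 0.39)]
top pin_a []
pred up 10.4 [array([238. , 197.5]), array([221. , 192.1]), array([204. , 186.6]), array([246.8, 170.5]), array([229.9, 165.1]), array([212.9, 159.7])]
```

View pics/end.png

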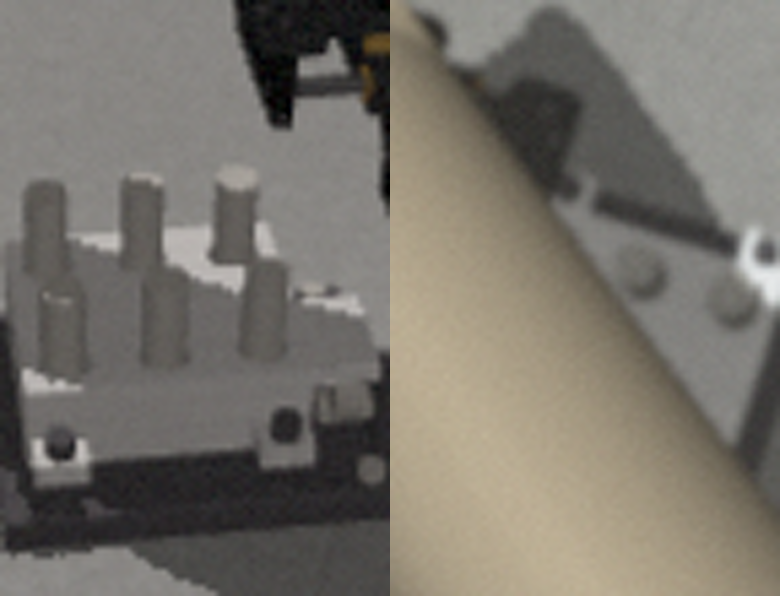

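The scene half shows six pins upright in the raised nest: back row tops at crop (45,190), (142,183) and (237,178), front row at (62,290), (165,272) and (265,265). All match the 10.4 mm-lifted prediction. The lever is at about 89.7°, gripped. Handing in.

```bash
python3 - <<'E'
from h import *
lever(); rep(); print(close_job())
E
```

```text
fix [0.0353 0.1187 0.1697] angle 90.1 r 0.1317 tool axes in fixture: y 1.0
t 27.2333 tcp [0.6731 0.1866 0.1647] yaw 71.24 z [-2.200e-02 -2.000e-04 -9.998e-01] pinbottom [0.672  0.1866 0.1137] w 0.0338 F [-3.3 -0.3  0.2]
the job is handed in; nothing more can be done
None
```

I put two spares into the empty pockets (pocket_3, then pocket_0) and left the third in the rack. I then swung the cam lever up by its black grip and handed the job in at 27.2 s, still holding it.

**First pin:** it caught at the mouth of pocket_3 and tilted slightly in the grip. After I re-centred the gripper it slid down with under 4 N of force.

**Pins in the nest:** the last scene picture shows all six standing upright. In that picture the three front-row pins matched the prediction for a fully lifted nest (10.4 mm) within about 1 pixel. I judged the back row by eye there; the detector did not report it. Before the swing, both new pins matched the fully-down prediction within about 1 pixel.

**Lever:** its angle reads 90.1° from the raw tool pose, or about 89.7° after a small offset I fitted along the arc. The gripper was closed on the grip at 34 mm, with about 3 N of spring force on it.

**Checks that fell short:**
- In the last top view the arm hid most of the nest, so that camera did not confirm the final state.
- One scene detector labelled the same new pin as both spare and pin, and the lists contained a few false detections.
- I did not measure the bystanders again at the end.

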